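Open the combination lock on the tool chest and present its shackle

TASK

Unlock the tool chest: turn the dial of its combination lock, click by click, until the knob's pointed nose clicks in at the long raised index ridge, then pull the U-shaped steel shackle straight up out of the lock. Present the shackle over the round cork mat: finish while still holding it there, upright with its legs down, still, and with its leg ends at least 10 cm above the mat. Leave the dial on the ridge and the other things on the bench and chest undisturbed.

Things in the scene. Friction and masses are not known exactly. Their poses are not given: they have to be found in the camera images.
- chest: Fixed wooden tool chest 220 (x) x 260 (y) x 80 mm high; origin at the centre of its underside on the bench, -x is its front. The lock is screwed to the front of its top. A lid 8 mm thick covers the rear from chest x = -15 mm; a flat steel hasp tongue 36 mm wide runs from the lid forward under the shackle's bow, its top 119 mm above the bench.
- lockcase: Fixed dark steel lock case, 36 mm high (top 116 mm above the bench), axes as the chest's; origin on the dial's axis at the case's underside, at chest (-50, -37, 80) mm. A round part 120 mm across about the dial, and a block 44 mm wide (x) on to y = 134 mm that holds the shackle.
- index_ridge (a point): Centre of the long raised index ridge, 24 x 6 x 3 mm, on the round top of the lock case, 46 mm from the dial's axis on the chest's front (-x) side. Short small ticks mark other click places.
- dial (a joint): Dial angle, rad: 0, or a full turn on 6.283, = nose at the ridge, the only place where the shackle is free; grows counter-clockwise seen from above; stops at -0.2 and 6.48, so it can go either way to the ridge. Clicks every 0.524 rad: a spring detent (up to about 0.1 N m) draws it to the nearest click and keeps it there when let go. Starts at another click, 60 degrees or more from the ridge.
- dial_grip (a point): Grip point of the dial knob, on its vertical axis 30 mm above the lock case; turns with it. An upright black bar 14 mm thick (y), 8 to 42 mm above the case, on a disc 62 mm across: pointed nose at -x, 28 mm from the axis, square end at +x, 25 mm from the axis. Pinch across the 14 mm. A shackle leg stands 50 mm from the axis (case +y): do not open fingers much beyond 40 mm here.
- shackle: Loose U-shaped steel shackle, about 0.22 kg, 12 mm round bar: two legs 60 mm apart (y) and a bow on top, 98 mm high in all. Origin half-way between the leg ends, z up to the bow. Starts with the legs 36 mm deep in the case (0.8 mm play), centred at case y = 86 mm. Dial off the ridge: lifts about 2 mm, then blocked. Dial on the ridge: slides straight up freely.
- shackle_bow (a point): Centre of the shackle's straight bow bar, 92 mm above the leg ends (at the start 172 mm above the bench, 53 mm above the hasp tongue): grip it from above across its 12 mm thickness, fingers closing along the point's x; the bar runs along y, straight for 32 mm.
- shackle_feet (a point): Point half-way between the lower ends of the shackle's two legs.
- mat_top (a point): Centre of the top of the fixed round cork mat, 110 mm across, 5 mm thick, on the bench to the left or right of the chest.
- taperoll: Bystander, leave alone: paper tape roll, ring 96 mm outside, 45 mm high, standing flat on the bench beside the chest.
- jar: Bystander, leave alone: closed glass jar, 72 mm across, 95 mm high.
- mug: Bystander, leave alone: white mug, 80 mm across, 90 mm high.
- driver: Bystander, leave alone: screwdriver lying on the bench.
- hammer: Bystander, leave alone: hammer lying on the bench.
- woodblock: Bystander, leave alone: loose wood block 50 x 160 x 30 mm on the bench.
- offcut: Bystander, leave alone: dark wood offcut 30 x 70 x 25 mm on the rear of the chest's lid.
- tin: Bystander, leave alone: small metal tin 35 x 55 x 22 mm on the rear of the chest's lid.

How it is judged:
By the outcome, as a careful person would: the job done as asked, in the order asked, and still so for the second after the job is handed in, while the arm keeps its last pose, push and grip.
It also fails if it takes over 58 s, if anything falls off the work surface, if the arm or the gripper's body presses on something with over 40 N, if the wrist force passes 120 N, or if a joint passes its speed limit or range.

ROBOT

A 6-joint arm with a two-finger parallel gripper is mounted at the origin on the work surface. World frame = base frame: x ahead of the robot, y to its left, z up, the work surface at z = 0. Lengths are in mm, angles in rad, forces in N, time in s.
With the tool pointing down it reaches from about 400 to 925 mm from the base axis. Payload 12.5 kg.
Tool frame: the origin (TCP) lies on the centre line of the jaws, within the pads' length; the fingertips stand 25 mm ahead of it and the grasp point (between the pads) lies 6 mm ahead of it (env.tip_extent is the distance from the TCP to the fingertips, in mm); x points along the fingers, z is the direction in which the jaws open and shut, and the axes are right-handed (so a half turn about x gives the same grasp; the last joint's range is limited). The gripper opens to 95 mm and grips with 3 to 60 N. Pads are 20 mm wide; open, the fingers measure 119 mm over their backs; the gripper's body (75 mm by 180 mm) begins 59 mm behind the grasp point.
Start: joints at [-1.298, 0.491, 1.559, -0, 1.092, -0.106], TCP at [231.152, -580.7, 239.661] pointing down, gripper open.
Joint ranges: [-3.1, 3.1], [-0.84, 2.19], [0.05, 2.79], [-1.13, 4.28], [0.06, 2.93], [-2.69, 2.69]. Speed limits (rad/s): [2.22, 2.22, 2.79, 3.14, 3.14, 3.14].

INTERFACE

Orientations are given as [roll, pitch, yaw] about the fixed x, y, z axes, in that order (R = Rz(yaw) Ry(pitch) Rx(roll)).
In Python, from cell import env gives the robot as it stands.
- The arm moves only by the tool step_arm, never from a script. Its argument "rows" is a list of rows, each a list of 6 numbers: the shift along the tool's x, y, z in mm, then the turn, a rotation vector about the tool's x, y, z in rad. In form: [[x, y, z, wx, wy, wz], ...]. A call has 1 to 8 rows; each row shifts and turns the pose as measured when the row begins, along the tool's axes as they then stand; what a row does not reach is not made up. A row lasts 1/8 s, in which the tool goes at most 62.5 mm and 10.7 degrees, less where a joint would pass 70% of its speed; a pose out of reach is approached as far as the arm can. A call is refused whole if a number of a shift passes 62.5 or a number of a turn 0.188, either way. A call with a gripper value outside its range is refused whole. "grip" is the finger opening in mm, from 0 to 95.1, set as the call begins (left out, the last holds). The fingers move at their own pace and stop on an object; the grip force is fixed at half the most. Time passes only in rows, so rows that do not move let the fingers close. It gives the time, the measured TCP pose, the force and the opening at its end, in the units of the state.
- env.state(): the state, without advancing time (a new reading comes with each control period).
- env.read_camera(name): name is "scene" or "top" or "wrist"; returns the picture (480x640x3 uint8, red, green, blue); there is no depth.
- env.get_calibration(name): a dict with "fx", "fy", "cx", "cy" (pixels), "pose" (4x4, takes a point from camera to world coordinates); the wrist camera has in their place "hand_eye" (4x4, takes a point from camera to tool coordinates, whose origin is the TCP and whose axes are the tool frame's). Camera axes: x right, y down, z forward; pixel columns grow to the right and rows downward; lengths in mm; the calibration is good to about 2 mm. A picture is of the moment at which its call begins: read the wrist's pose just before it. get_calibration takes no time and is no camera call.
- env.job_done(): hands the job in, once; it reports no verdict.
The state is a dict: "t": time; "joints": joint angles; "qvel": joint speeds; "tau": joint torques, N m; "eef_pos": TCP position; "tcp_rot": TCP orientation; "ft_force": force on the tool from outside, world axes, zero at the start; "moment": the same for the moment, N m; "opening": opening from 0.0 (shut) to 1.0 (fully open).
Only numpy, scipy, OpenCV 4.12 (cv2) and the standard library are available. Lean on these libraries where they do the work, as an engineer would, in place of code of your own. Each camera call takes 0.05 s, during which the arm holds its last target.

## Working session

There is one attempt and no reset: what is moved stays moved. The work goes in short steps, Python scripts to look and compute and a tool call to move; the robot and the scene stay as the last step left them, time stands still between calls to the robot, and variables do not carry over. Pictures are saved under pics/ and viewed, and the job is handed in when it is done.

Besides the shell and the picture viewer there is one more tool, called after "Request:" as name(argument=value, ...), one argument or row to a line, values as JSON. step_arm: Moves the arm, as the interface text tells. Its arguments: {"type":"object","properties":{"rows":{"type":"array","items":{"type":"array","items":{"type":"number"}}},"grip":{"type":"number"}},"required":["rows"]}

```bash
ls; mkdir -p pics
python3 - <<'E'
from cell import env
import cv2
for n in ("scene","top"):
    im=env.read_camera(n); cv2.imwrite(f"pics/{n}0.png",im[:,:,::-1])
    print(n,env.get_calibration(n))
print(env.get_calibration("wrist"))
print(env.state(), env.tip_extent)
E
```

```text
pics
scene {'fx': 471.8737537322095, 'fy': 471.8737537322095, 'cx': 316.0605126508915, 'cy': 238.84285097718916, 'pose': array([[ 6.78989446e-01,  5.32347597e-01, -5.05548581e-01,
         1.06639241e+03],
       [ 7.34065559e-01, -4.81973994e-01,  4.78381462e-01,
        -5.38853382e+02],
       [ 1.10039531e-02, -6.95921766e-01, -7.18033292e-01,
         9.32920438e+02],
       [ 0.00000000e+00,  0.00000000e+00,  0.00000000e+00,
         1.00000000e+00]])}
top {'fx': 616.1366862463992, 'fy': 616.1366862463992, 'cx': 310.55667176007944, 'cy': 237.26802962847748, 'pose': array([[-1.81267134e-02, -9.81492319e-01,  1.90641678e-01,
         2.27983781e+02],
       [-9.99765369e-01,  1.55313924e-02, -1.50991011e-02,
         4.87240641e+00],
       [ 1.18587210e-02, -1.90870645e-01, -9.81543564e-01,
         1.52817850e+03],
       [ 0.00000000e+00,  0.00000000e+00,  0.00000000e+00,
         1.00000000e+00]])}
{'fx': 333.04308946380377, 'fy': 333.04308946380377, 'cx': 328.3711846171956, 'cy': 243.767327877751, 'hand_eye': array([[ 4.75420815e-04, -2.50217329e-01,  9.68189580e-01,
       
[... 239 characters left out ...]
000e+00,
         1.00000000e+00]])}
{'t': 0.1, 'joints': array([-1.29762772e+00,  4.91559015e-01,  1.55943304e+00, -1.32971044e-05,
        1.09169204e+00, -1.05565219e-01]), 'qvel': array([-8.65806140e-05, -1.09195905e-03, -2.65022153e-03, -1.74798675e-03,
       -1.16962404e-03, -4.20249531e-04]), 'tau': array([ 3.01026710e-03, -6.13621402e+01, -2.58606058e+01,  6.94244402e-02,
        4.70185967e-02, -5.41697989e-05]), 'eef_pos': array([ 231.0726546 , -580.49274567,  239.06772096]), 'tcp_rot': array([3.04683228, 1.56970483, 1.85477591]), 'ft_force': array([ 0.8307401 , -0.94381477,  0.34395807]), 'moment': array([ 0.02148647, -0.02605754, -0.0561798 ]), 'opening': 1.000977197300149} 25.0
```

View pics/scene0.png

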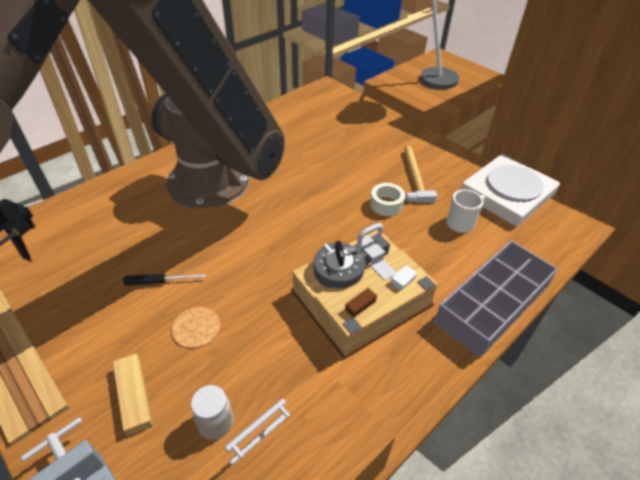

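View pics/top0.png

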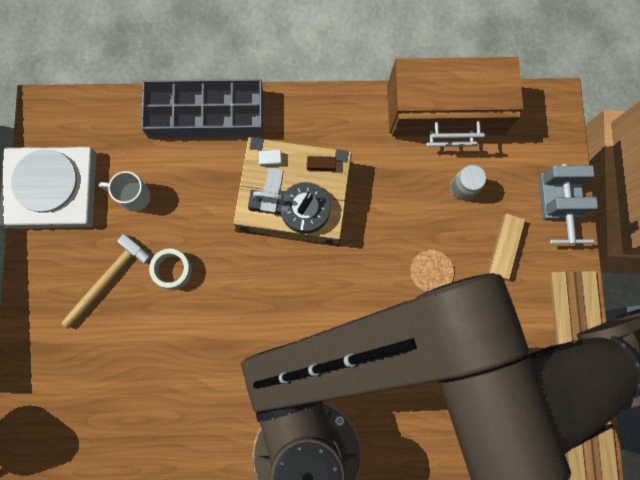

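The top view shows the chest at about (293,190), the dial at (305,207), the shackle near (262,200) and the mat at (432,270). I'll enlarge the chest region in both pictures.

```bash
cat > h.py <<'E'
import numpy as np, cv2
from cell import env
def ray(n,u,v):
    c=env.get_calibration(n);P=c["pose"]
    d=P[:3,:3]@np.array([(u-c["cx"])/c["fx"],(v-c["cy"])/c["fy"],1]);return P[:3,3],d
def pix(n,u,v,z):
    o,d=ray(n,u,v);return o+d*(z-o[2])/d[2]
def proj(n,p,P=None):
    c=env.get_calibration(n);P=c["pose"] if P is None else P
    q=P[:3,:3].T@(np.asarray(p,float)-P[:3,3]);return np.array([c["fx"]*q[0]/q[2]+c["cx"],c["fy"]*q[1]/q[2]+c["cy"]])
E
python3 - <<'E'
import cv2
a=cv2.imread("pics/top0.png")[125:255,220:365]; cv2.imwrite("pics/tz.png",cv2.resize(a,None,fx=4.5,fy=4.5,interpolation=3))
a=cv2.imread("pics/scene0.png")[210:360,280:445]; cv2.imwrite("pics/sz.png",cv2.resize(a,None,fx=4,fy=4,interpolation=3))
from h import *
print(pix("top",432,270,5), pix("scene",196,327,5))
E
```

```text
[ 435.7156164  -320.49077529    5.        ] [ 435.10685493 -319.02833922    5.        ]
```

View pics/tz.png

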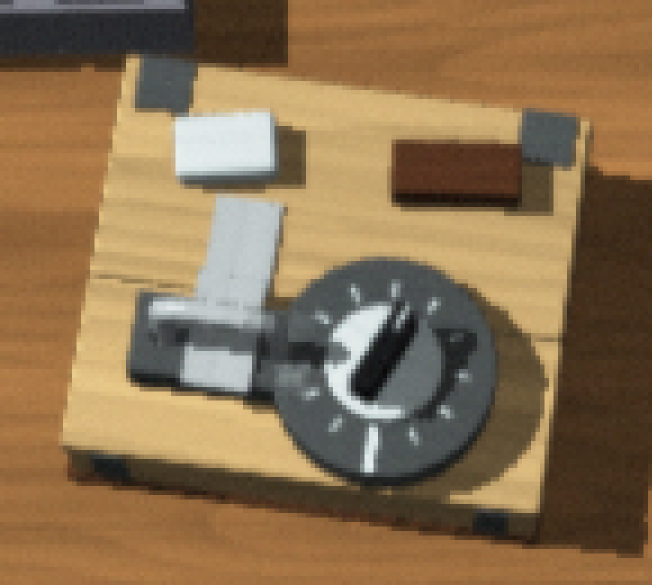

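View pics/sz.png

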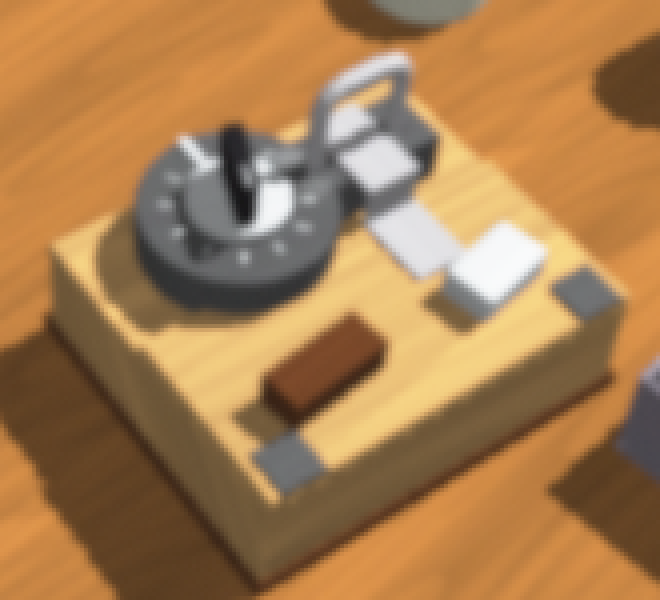

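Run:
```python
from h import *
f=lambda x,y,z:pix("top",220+(x+.5)/4.5-.5,125+(y+.5)/4.5-.5,z)
g=lambda x,y,z:pix("scene",280+(x+.5)/4-.5,210+(y+.5)/4-.5,z)
RL=f(130,58,88);RR=f(590,123,88);FL=f(65,447,80);FR=f(540,517,80)
for p in (RL,RR,FL,FR): print(p.round(1))
for a,b in ((RR,RL),(FR,FL)): d=b-a;print(np.degrees(np.arctan2(-d[0],d[1])),np.linalg.norm(d[:2]))
for a,b in ((FL,RL),(FR,RR)): d=b-a;print(np.degrees(np.arctan2(d[1],d[0])),np.linalg.norm(d[:2]))
print("case c",f(386,368,116), "ridge",f(371,450,119))
print("bow",f(160,308,172),f(268,320,172),g(325,92,172),g(400,62,172))
```

```text
[759.7 130.6  88. ]
[ 719.  -119.5   88. ]
[544.8 165.7  80. ]
[502.7 -86.9  80. ]
-9.234095890131087 253.37546700858053
-9.450004583825743 256.02399341781825
-9.276281568950191 217.76449607447563
-8.582822324912481 218.7433457730567
case c [576.61822338  -6.01164018 116.        ] ridge [532.15325199   2.53199793 119.        ]
bow [595.68349427 107.97947878 172.        ] [588.61385453  53.54677264 172.        ] [584.69765012  57.19029468 172.        ] [596.98011708 107.27826739 172.        ]
```

```bash
cat >> h.py <<'E'
from scipy.spatial.transform import Rotation as Ro
def tool():
    s=env.state();return np.array(s["eef_pos"]),Ro.from_euler("xyz",s["tcp_rot"]).as_matrix(),s
def goto(target,jawdeg=None):
    """target world TCP; jaw direction angle deg (mod 180) in world xy; tool down. prints shift in tool axes and rotvec"""
    p,R,s=tool()
    d=R.T@(np.asarray(target,float)-p)
    print("pos",p.round(1),"q",s["joints"].round(2),"f",s["ft_force"].round(1),"open",round(s["opening"]*95.1,1),"t",s["t"])
    print("jaw deg",np.degrees(np.arctan2(R[1,2],R[0,2])).round(2),"xaxis",R[:,0].round(4))
    print("shift tool",d.round(1))
    if jawdeg is not None:
        out=[]
        for k in (jawdeg,jawdeg+180):
            z=np.array([np.cos(np.radians(k)),np.sin(np.radians(k)),0]);x=np.array([0,0,-1.]);y=np.cross(z,x)
            T=np.stack([x,y,z],1);out.append(Ro.from_matrix(R.T@T).as_rotvec())
            print("rot",k,out[-1].round(4))
E
python3 - <<'E'
from h import *
f=lambda x,y,z:pix("top",220+(x+.5)/4.5-.5,125+(y+.5)/4.5-.5,z)
a=f(370,390,158);b=f(403,303,158);d=b-a;print(a,b,np.degrees(np.arctan2(d[1],d[0])))
goto([577,-6,300],80.5)
p,R,s=tool();print(R.round(3))
E
```

```text
[554.8871745    2.62158014 158.        ] [600.26727981 -14.93421919 158.        ] -21.149517488853167
pos [ 231.1 -580.5  239.1] q [-1.3   0.49  1.56 -0.    1.09 -0.11] f [ 0.8 -0.9  0.3] open 95.2 t 0.1
jaw deg -68.3 xaxis [-3.e-04  1.e-03 -1.e+00]
shift tool [ -60.4  533.8 -405.9]
rot 80.5 [-2.597e+00 -3.000e-04 -1.400e-03]
rot 260.5 [ 5.445e-01 -1.100e-03  2.000e-04]
[[-0.     0.929  0.37 ]
 [ 0.001  0.37  -0.929]
 [-1.     0.    -0.001]]
```

Request:
step_arm(
  rows=[
    [-8,40,-30,0,0,0],
    [-8,44,-33,0,0,0],
    [-8,44,-33,0,0,0],
    [-8,44,-33,0,0,0],
    [-8,44,-33,0,0,0],
    [-8,44,-33,0,0,0],
    [-8,44,-33,0,0,0],
    [-8,44,-33,0,0,0],
  ],
  grip=40,
)

```text
t: 1.1
eef_pos: [462.4, -200.6, 302.9]
tcp_rot: [-3.077, 1.565, 2.007]
ft_force: [0.3, -0.3, 0.4]
opening: 0.421
```

Run:
```python
from h import *
goto([577,-6,300],60)
```

```text
pos [ 462.4 -200.6  302.9] q [-0.54  0.25  1.76  0.    1.13  0.66] f [ 0.3 -0.3  0.4] open 40.0 t 1.1
jaw deg -68.67 xaxis [-0.0023  0.005  -1.    ]
shift tool [   3.6  177.5 -139.6]
rot 60 [-2.2456 -0.0034 -0.006 ]
rot 240 [ 0.896  -0.005   0.0028]
```

Request:
step_arm(
  rows=[
    [0,44,-35,0,0,0],
    [0,44,-35,0,0,0],
    [0,44,-35,0,0,0],
    [3,40,-32,0,0,0],
    [0,3,-2,-0.18,0,0],
    [0,0,0,-0.18,0,0],
    [0,0,0,-0.18,0,0],
    [0,0,0,-0.18,0,0],
  ],
)

```text
t: 2.1
eef_pos: [578.5, 4.3, 298.6]
tcp_rot: [2.839, 1.563, 2.387]
ft_force: [-0.8, 1.0, -0.0]
opening: 0.418
```

Request:
step_arm(
  rows=[
    [0,0,0,-0.18,0,0],
    [0,0,0,-0.18,0,0],
    [0,0,0,-0.18,0,0],
    [0,0,0,-0.18,0,0],
    [0,0,0,-0.18,0,0],
    [0,0,0,-0.18,0,0],
    [0,0,0,-0.15,0,0],
    [0,0,0,0,0,0],
  ],
)

```text
t: 3.1
eef_pos: [577.5, 4.5, 295.9]
tcp_rot: [1.843, 1.558, 2.663]
ft_force: [0.2, -0.1, -0.5]
opening: 0.418
```

Run:
```python
from h import *
goto([577,-6,300],60)
im=env.read_camera("wrist"); cv2.imwrite("pics/w1.png",im[:,:,::-1])
```

```text
pos [577.5   4.5 295.9] q [-0.11  0.37  1.6   0.    1.18 -0.93] f [ 0.2 -0.1 -0.5] open 39.8 t 3.1
jaw deg 46.99 xaxis [-0.0112  0.0058 -0.9999]
shift tool [-4.1 -6.8 -8. ]
rot 60 [-0.2271 -0.002  -0.0125]
rot 240 [ 2.9144e+00 -1.8400e-02  2.9000e-03]
```

View pics/w1.png

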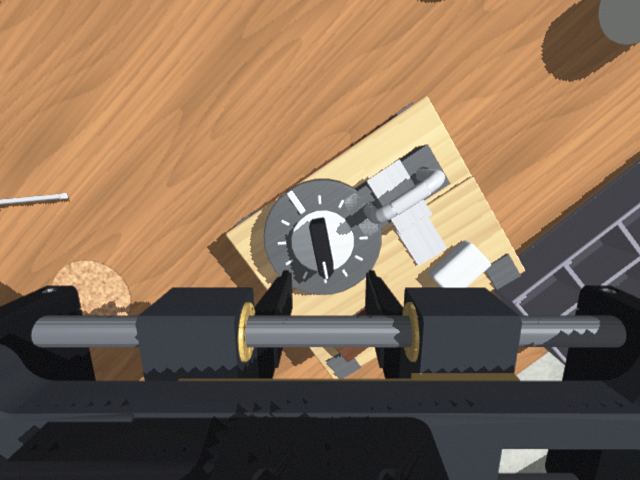

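Run:
```python
import cv2
a=cv2.imread("pics/w1.png")[130:310,240:460]; cv2.imwrite("pics/w1z.png",cv2.resize(a,None,fx=3.3,fy=3.3,interpolation=3))
```

```text
(no output)
```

View pics/w1z.png

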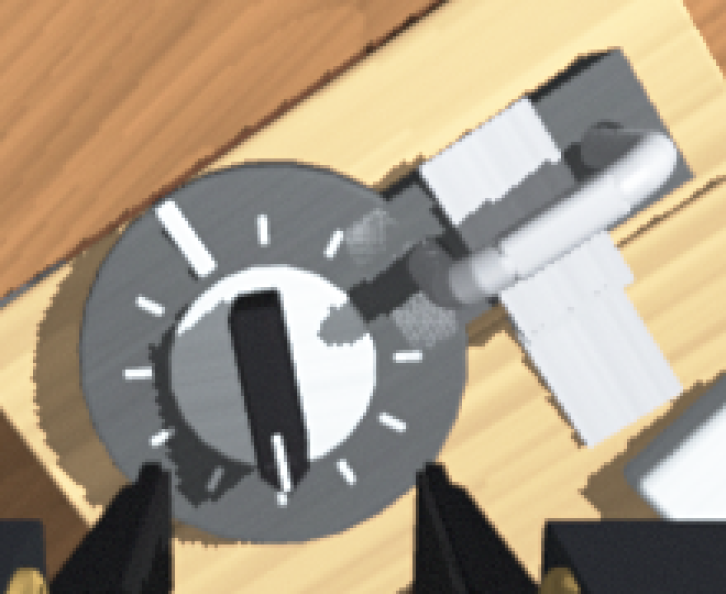

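```bash
cat >> h.py <<'E'
def wpose():
    p,R,s=tool();T=np.eye(4);T[:3,:3]=R;T[:3,3]=p
    return T@env.get_calibration("wrist")["hand_eye"]
def wpix(u,v,z,P=None):
    c=env.get_calibration("wrist");P=wpose() if P is None else P
    d=P[:3,:3]@np.array([(u-c["cx"])/c["fx"],(v-c["cy"])/c["fy"],1]);return P[:3,3]+d*(z-P[2,3])/d[2]
E
python3 - <<'E'
from h import *
f=lambda x,y,z:wpix(240+(x+.5)/3.3-.5,130+(y+.5)/3.3-.5,z)
c=f(273,352,116);print("case",c)
print("ridge",f(187,239,119))
tail=(f(232,310,158)+f(278,293,158))/2
nose=f(282,470,158)
print("nose?",nose,tail,np.degrees(np.arctan2(*(nose-tail)[1::-1])))
r=f(187,239,119);print("ridge ang",np.degrees(np.arctan2(*(r-c)[1::-1])),np.linalg.norm((r-c)[:2]))
# disc centre z=124
print("disc",f(275,365,124))
print("bow",f(500,260,172),f(625,190,172),"mid",(f(500,260,172)+f(625,190,172))/2)
for z,(x,y) in {119:(160,205),119.1:(214,270)}.items(): print(f(x,y,119))
a=f(205,273,119);b=f(165,208,119);print("ridge dir",np.degrees(np.arctan2(*(b-a)[1::-1])))
E
```

```text
case [575.68178598  -2.89234669 116.        ]
ridge [533.3605018    2.49004707 119.        ]
nose? [595.03150776 -16.59793706 158.        ] [556.51783266   9.95168331 158.        ] -34.58065799663876
ridge ang 172.75206983484244 42.66217595623644
disc [577.78914901  -3.83485178 124.        ]
bow [588.80684878  63.13291833 172.        ] [596.54459463  96.28631965 172.        ] mid [592.67572171  79.70961899 172.        ]
[520.92679983   3.6741634  119.        ]
[545.33581346   1.90890859 119.        ]
ridge dir 167.53338377571427
```

```bash
cat > fit.py <<'E'
from h import *
from scipy.optimize import least_squares
W=wpose()
tz=lambda x,y:(220+(x+.5)/4.5-.5,125+(y+.5)/4.5-.5)
wz=lambda x,y:(240+(x+.5)/3.3-.5,130+(y+.5)/3.3-.5)
sz=lambda x,y:(280+(x+.5)/4-.5,210+(y+.5)/4-.5)
# case-frame coords (origin dial axis, world z)
cx,cy=50,37
obs=[("top",(110+cx,130+cy,88),tz(130,58)),("top",(110+cx,-130+cy,88),tz(590,123)),("top",(-110+cx,130+cy,80),tz(65,447)),("top",(-110+cx,-130+cy,80),tz(540,517)),
("top",(0,0,116),tz(386,368)),("top",(-46,0,119),tz(371,450)),
("wrist",(-58,0,119),wz(165,206)),("wrist",(-34,0,119),wz(207,273)),("wrist",(0,0,116),wz(273,352)),
("wrist",(0,86,178),wz(562,222)),
("scene",(-110+cx,-130+cy,80),sz(52,245)),("scene",(110+cx,-130+cy,88),sz(275,500)),("scene",(110+cx,130+cy,88),sz(628,297))]
def model(q,p):
    c,s=np.cos(q[2]),np.sin(q[2]);return [q[0]+c*p[0]-s*p[1],q[1]+s*p[0]+c*p[1],p[2]]
def res(q): return np.concatenate([proj(n,model(q,p),W if n=="wrist" else None)-np.array(uv) for n,p,uv in obs])
if __name__=="__main__":
    r=least_squares(res,[577,-5,-.16],loss="soft_l1");print(r.x,np.degrees(r.x[2]));print(r.fun.reshape(-1,2).round(1))
    im=cv2.imread("pics/w1.png")
    for p in [(58*np.cos(a),58*np.sin(a),116) for a in np.linspace(0,6.28,60)]+[(-58,0,119),(-34,0,119)]+[(0,y,178) for y in (70,86,102)]+[(31*np.cos(a),31*np.sin(a),124) for a in np.linspace(0,6.28,40)]:
        u=proj("wrist",model(r.x,p),W);cv2.circle(im,tuple(int(round(v*8)) for v in u),8,(0,0,255),-1,shift=3)
    t=np.radians(150+180)
    for l,w in ((28,0),(-25,7),(-25,-7)):
        p=(l*np.cos(t)-w*np.sin(t),l*np.sin(t)+w*np.cos(t),158);u=proj("wrist",model(r.x,p),W);cv2.circle(im,tuple(int(round(v*8)) for v in u),8,(0,255,0),-1,shift=3)
    cv2.imwrite("pics/fit1.png",cv2.resize(im[130:310,240:460],None,fx=3.3,fy=3.3))
E
python3 fit.py
```

```text
[ 5.77615286e+02 -4.96233927e+00 -1.56681192e-01] -8.977171005254954
[[-1.8 -0.8]
 [ 0.9 -0.8]
 [-1.5  0.2]
 [ 0.2 -0.5]
 [-0.5 -0.4]
 [ 0.1 -0. ]
 [-1.7 -1.1]
 [ 0.  -0.8]
 [-0.2  2.8]
 [ 0.7  0. ]
 [-2.   0.4]
 [-2.3  2. ]
 [ 0.8 -1. ]]
```

View pics/fit1.png

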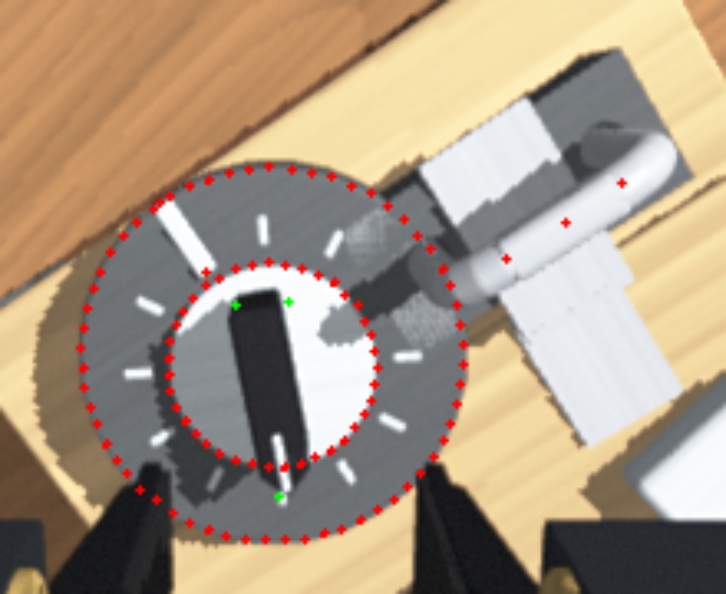

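Run:
```python
from h import *
goto([577.5,-4.5,200],54)
```

```text
pos [577.5   4.5 295.9] q [-0.11  0.37  1.6   0.    1.18 -0.93] f [ 0.6  0.4 -0.3] open 40.0 t 3.15
jaw deg 46.87 xaxis [-0.0112  0.0059 -0.9999]
shift tool [95.9 -7.4 -6.2]
rot 54 [-0.1244 -0.0026 -0.0124]
rot 234 [ 3.0171 -0.0187  0.004 ]
```

Request:
step_arm(
  rows=[
    [0,-7,-6,-0.12,-0.003,-0.012],
    [45,0,0,0,0,0],
    [45,0,0,0,0,0],
    [5,0,0,0,0,0],
    [0,0,0,0,0,0],
  ],
  grip=36,
)

```text
t: 3.78
eef_pos: [579.4, -4.9, 200.4]
tcp_rot: [-0.897, 1.568, 0.029]
ft_force: [0.1, 1.2, 0.5]
opening: 0.375
```

Run:
```python
from h import *
goto([577.5,-4.5,153],54)
im=env.read_camera("wrist"); cv2.imwrite("pics/w2.png",im[:,:,::-1])
```

```text
pos [579.4  -4.9 200.4] q [-0.12  0.47  1.72  0.    0.95 -1.05] f [0.1 1.2 0.5] open 35.7 t 3.775
jaw deg 53.06 xaxis [ 2.9e-03  1.0e-04 -1.0e+00]
shift tool [47.4  1.9 -0.9]
rot 54 [-0.0163  0.0018  0.0023]
rot 234 [ 3.1253e+00  3.6000e-03 -2.8000e-03]
```

View pics/w2.png

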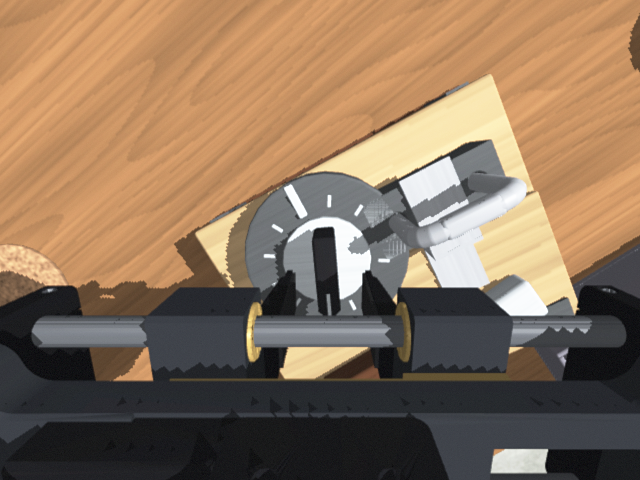

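Run:
```python
import cv2
a=cv2.imread("pics/w2.png")[210:330,250:410]; cv2.imwrite("pics/w2z.png",cv2.resize(a,None,fx=5,fy=5,interpolation=3))
```

```text
(no output)
```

View pics/w2z.png

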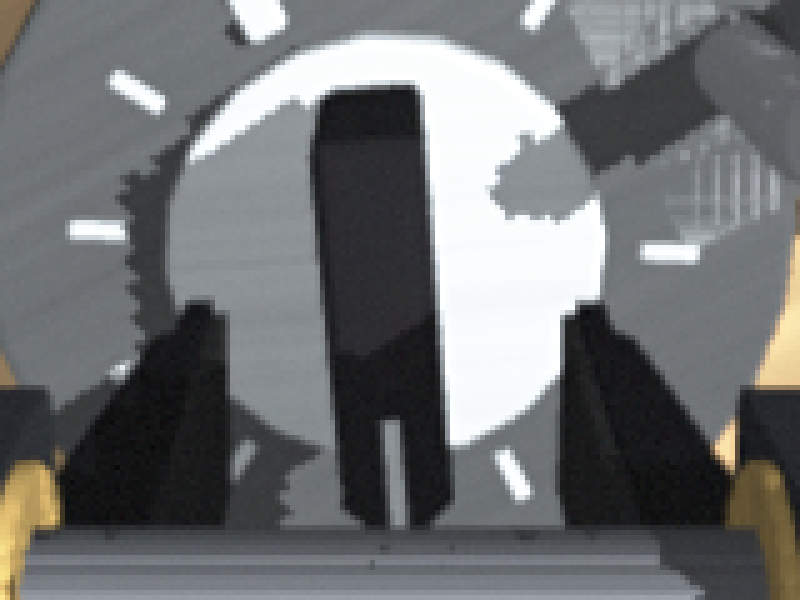

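Run:
```python
from h import *
f=lambda x,y,z:wpix(250+(x+.5)/5-.5,210+(y+.5)/5-.5,z)
a=f(370,137,158);b=f(396.5,480,158);m=(a+b)/2
print(a,b,np.degrees(np.arctan2(*(b-a)[1::-1])),np.linalg.norm(b-a))
# left & right edges separately
for p,q in (((319,140),(343,480)),((419,140),(450,480))):
    P,Q=f(*p,158),f(*q,158);print(np.degrees(np.arctan2(*(Q-P)[1::-1])))
print("tail top edge",f(370,140,158),"nose line",f(385,420,158),f(399,525,158))
T=wpose()
c=f(385,245,124);print("disc ctr",c)
# ridge end, ticks
p,R,s=tool()
for n in (a,b,m,c): print("tool",(R.T@(n-p)).round(1))
```

```text
[557.3859541   8.3408719 158.       ] [593.62610066 -15.04697789 158.        ] -32.83647837271941 43.13165590176406
-33.64843831163463
-31.646720495354252
tail top edge [557.670066     8.12571791 158.        ] nose line [586.49623922 -11.43032549 158.        ] [598.61342372 -18.4081151  158.        ]
disc ctr [577.14008038  -4.51899503 124.        ]
tool [42.5 25.7 -2.7]
tool [ 42.7 -17.3   0.3]
tool [42.6  4.2 -1.2]
tool [76.6  2.3 -1.2]
```

Run:
```python
from h import *
import cv2
a=wpix(287.5,186.5,119);b=wpix(303,217,119);print(a,b,np.degrees(np.arctan2(*(a-b)[1::-1])))
c=np.array([577.1,-4.5,0])
print(np.degrees(np.arctan2(*((a+b)/2-c)[1::-1])))
print("tick under nose", )
a=cv2.imread("pics/w2.png")[120:320,230:540]; cv2.imwrite("pics/w2y.png",cv2.resize(a,None,fx=2.5,fy=2.5,interpolation=3))
# opposite ticks & bow
```

```text
[522.15554549   4.0245055  119.        ] [ 5.44742655e+02 -4.30517155e-01  1.19000000e+02] 168.84234549887032
171.79125177982883
tick under nose
```

View pics/w2y.png

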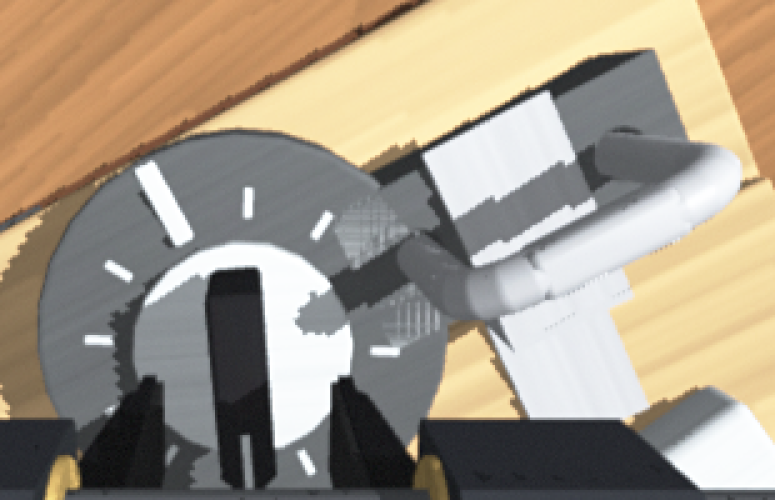

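Request:
step_arm(
  rows=[
    [5,2,-1,-0.07,0.002,0.002],
    [20,0,0,0,0,0],
    [20,0,0,0,0,0],
    [2,0,0,0,0,0],
  ],
)

```text
t: 4.32
eef_pos: [580.4, -4.7, 159.9]
tcp_rot: [-1.154, 1.559, -0.158]
ft_force: [-0.3, 0.6, -0.1]
opening: 0.377
```

Run:
```python
from h import *
goto([577.1,-4.5,153],57)
```

```text
pos [580.4  -4.7 159.9] q [-0.12  0.52  1.76 -0.    0.85 -1.12] f [-0.3  0.6 -0.1] open 35.8 t 4.325
jaw deg 57.07 xaxis [ 0.0114 -0.0018 -0.9999]
shift tool [ 6.9  2.9 -1.6]
rot 57 [0.0011 0.0047 0.0106]
rot 237 [-3.1404 -0.0166  0.0074]
```

Request:
step_arm(
  rows=[
    [6,2.5,-1.5,0,0.005,0.01],
    [1,0.5,0,0,0,0],
    [0,0,0,0,0,0],
  ],
)

```text
t: 4.7
eef_pos: [578.0, -4.4, 155.3]
tcp_rot: [-1.272, 1.567, -0.277]
ft_force: [-0.7, 0.5, -0.5]
opening: 0.377
```

Run:
```python
from h import *
goto([577.1,-4.5,153],57)
```

```text
pos [578.   -4.4 155.3] q [-0.12  0.52  1.77 -0.    0.85 -1.12] f [-0.7  0.5 -0.5] open 35.8 t 4.7
jaw deg 57.03 xaxis [ 0.0034 -0.001  -1.    ]
shift tool [ 2.3  0.7 -0.5]
rot 57 [0.0006 0.001  0.0034]
rot 237 [-3.141e+00 -5.300e-03  1.600e-03]
```

Close on the knob.

Request:
step_arm(
  rows=[
    [2,0.5,-0.5,0,0,0.003],
    [0,0,0,0,0,0],
    [0,0,0,0,0,0],
    [0,0,0,0,0,0],
  ],
  grip=5,
)

```text
t: 5.2
eef_pos: [577.2, -4.9, 153.8]
tcp_rot: [-0.73, 1.57, 0.266]
ft_force: [0.2, 0.2, 0.4]
opening: 0.145
```

Run:
```python
from h import *
goto([577.1,-4.5,153],57);print(env.state()["moment"])
```

```text
pos [577.2  -4.9 153.8] q [-0.12  0.52  1.77  0.    0.85 -1.12] f [0.2 0.2 0.4] open 13.8 t 5.2
jaw deg 57.04 xaxis [ 1.e-03  3.e-04 -1.e+00]
shift tool [0.8 0.3 0.2]
rot 57 [0.0006 0.0008 0.0007]
rot 237 [-3.141e+00 -1.100e-03  1.200e-03]
[ 0.12323344 -0.16855165  0.01237141]
```

Request:
step_arm(
  rows=[
    [0,0,0,0.15,0,0],
    [0,0,0,0.15,0,0],
    [0,0,0,0.15,0,0],
    [0,0,0,0.15,0,0],
  ],
)

```text
t: 5.7
eef_pos: [577.9, -4.5, 153.8]
tcp_rot: [-0.264, 1.568, 0.115]
ft_force: [0.9, 0.5, -0.1]
opening: 0.146
```

Run:
```python
from h import *
goto([577.1,-4.5,153.5],-99);print(env.state()["moment"])
```

```text
pos [577.9  -4.5 153.8] q [-0.12  0.52  1.77  0.    0.85 -0.5 ] f [ 0.9  0.5 -0.1] open 13.9 t 5.7
jaw deg 21.71 xaxis [ 2.6e-03  3.0e-04 -1.0e+00]
shift tool [ 0.3  0.3 -0.8]
rot -99 [ 2.1068  0.0022 -0.0023]
rot 81 [-1.0348  0.002   0.0019]
[-0.1332718  -0.08594619  0.01494885]
```

Request:
step_arm(
  rows=[
    [0,0.3,-0.7,0.16,0,0],
    [0,0,0,0.16,0,0],
    [0,0,0,0.16,0,0],
    [0,0,0,0.16,0,0],
    [0,0,0,0.16,0,0],
    [0,0,0,0.16,0,0],
  ],
)

```text
t: 6.45
eef_pos: [579.1, -4.6, 153.8]
tcp_rot: [0.412, 1.565, -0.198]
ft_force: [1.7, -1.5, 0.4]
opening: 0.144
```

Run:
```python
from h import *
goto([577.1,-4.5,153.5],-99);print(env.state()["moment"])
```

```text
pos [579.1  -4.6 153.8] q [-0.12  0.52  1.77 -0.    0.84  0.49] f [ 1.7 -1.5  0.4] open 13.7 t 6.45
jaw deg -34.92 xaxis [ 0.006  -0.0012 -1.    ]
shift tool [ 0.3 -1.  -1.7]
rot -99 [ 1.1184  0.0036 -0.0053]
rot 81 [-2.0232  0.006   0.0041]
[-0.2061724   0.21893176  0.04748646]
```

Request:
step_arm(
  rows=[
    [0,-1,-1.5,0.16,0.003,-0.005],
    [0,0,0,0.16,0,0],
    [0,0,0,0.16,0,0],
    [0,0,0,0.16,0,0],
    [0,0,0,0.16,0,0],
    [0,0,0,0.16,0,0],
    [0,0,0,0,0,0],
  ],
)

```text
t: 7.32
eef_pos: [579.6, -5.6, 153.8]
tcp_rot: [0.789, 1.564, -0.811]
ft_force: [0.3, -1.1, 0.6]
opening: 0.148
```

Run:
```python
from h import *
goto([577.1,-4.5,153.5],-99);print(env.state()["moment"])
im=env.read_camera("wrist"); cv2.imwrite("pics/w3.png",im[:,:,::-1])
```

```text
pos [579.6  -5.6 153.8] q [-0.12  0.53  1.77 -0.01  0.84  1.48] f [ 0.3 -1.1  0.6] open 14.1 t 7.325
jaw deg -91.63 xaxis [ 0.0046 -0.0048 -1.    ]
shift tool [ 0.3 -2.5 -1. ]
rot -99 [ 0.1287  0.0044 -0.005 ]
rot 81 [-3.0129  0.0075  0.0066]
[ 0.25959095  0.25882174 -0.15033315]
```

View pics/w3.png

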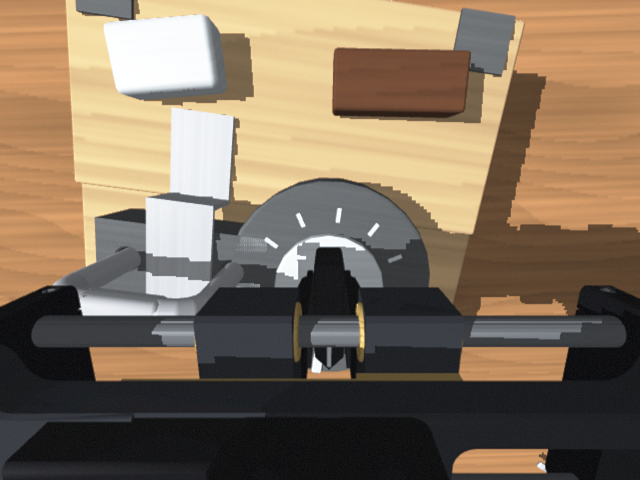

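Request:
step_arm(
  rows=[
    [0,-1,-0.5,0.07,0.002,-0.002],
    [0,-1,-0.5,0.07,0.002,-0.002],
    [0,0,0,0,0,0],
    [0,0,0,0,0,0],
  ],
)

```text
t: 7.88
eef_pos: [579.5, -5.8, 153.8]
tcp_rot: [1.266, 1.565, -0.46]
ft_force: [0.2, -1.0, -0.1]
opening: 0.147
```

Run:
```python
from h import *
goto([577.1,-4.5,153.5],-99);print(env.state()["moment"])
im=env.read_camera("wrist"); cv2.imwrite("pics/w4.png",cv2.resize(im[200:400,200:460,::-1],None,fx=3,fy=3))
```

```text
pos [579.5  -5.8 153.8] q [-0.12  0.53  1.77 -0.    0.84  1.6 ] f [ 0.2 -1.  -0.1] open 14.0 t 7.875
jaw deg -98.91 xaxis [ 0.0051 -0.0025 -1.    ]
shift tool [ 0.3 -2.6 -0.9]
rot -99 [ 0.0016  0.0017 -0.0055]
rot 81 [-3.14e+00  8.60e-03  2.70e-03]
[ 0.04295748  0.31763448 -0.06625825]
```

View pics/w4.png

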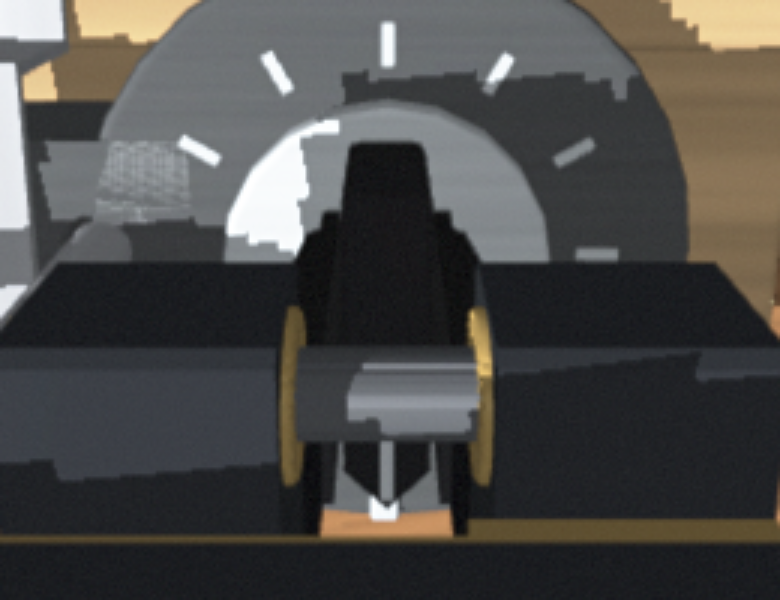

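The nose mark at column 387 now lines up with the ridge at 384 and the opposite tick at 388. I'll release the knob so the detent can settle, then rise and check.

Request:
step_arm(
  rows=[
    [0,0,0,0,0,0],
    [0,0,0,0,0,0],
    [0,0,0,0,0,0],
    [-25,-1,-1,0,0,0],
    [-45,0,0,0,0,0],
    [-45,0,0,0,0,0],
    [-10,0,0,0,0,0],
  ],
  grip=34,
)

```text
t: 8.8
eef_pos: [577.4, -3.7, 281.2]
tcp_rot: [1.009, 1.568, -0.714]
ft_force: [0.3, -0.2, -1.2]
opening: 0.357
```

Run:
```python
from h import *
goto([591,80,230],-10)
im=env.read_camera("wrist"); cv2.imwrite("pics/w5.png",im[:,:,::-1])
```

```text
pos [577.4  -3.7 281.2] q [-0.12  0.38  1.63 -0.    1.13  1.6 ] f [ 0.3 -0.2 -1.2] open 34.0 t 8.8
jaw deg -98.71 xaxis [ 0.0023 -0.002  -1.    ]
shift tool [ 51.    0.6 -84.9]
rot -10 [-1.5484e+00  3.2000e-03 -8.0000e-04]
rot 170 [ 1.5932e+00 -8.0000e-04 -3.2000e-03]
```

View pics/w5.png

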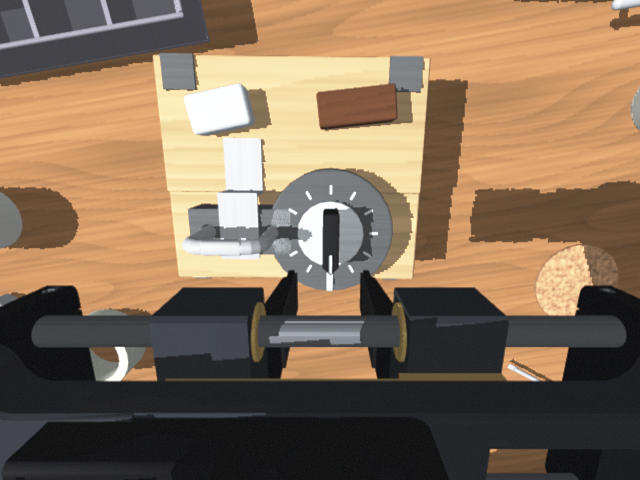

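Request:
step_arm(
  rows=[
    [0,0,-28,-0.18,0,0],
    [0,-5,-28,-0.18,0,0],
    [0,-10,-26,-0.18,0,0],
    [0,0,0,-0.18,0,0],
    [0,0,0,-0.18,0,0],
    [0,0,0,-0.18,0,0],
    [0,0,0,-0.18,0,0],
    [0,0,0,-0.18,0,0],
  ],
  grip=44,
)

```text
t: 9.85
eef_pos: [556.3, 77.7, 268.7]
tcp_rot: [-2.773, 1.556, -3.01]
ft_force: [-0.8, -1.3, -0.7]
opening: 0.46
```

Run:
```python
from h import *
goto([591,80,240],-9.5)
```

```text
pos [556.3  77.7 268.7] q [ 0.02  0.38  1.67 -0.    1.11  0.26] f [-0.8 -1.3 -0.7] open 43.7 t 9.85
jaw deg -13.55 xaxis [-0.0152 -0.002  -0.9999]
shift tool [28.2 10.5 33.6]
rot -9.5 [-0.0707 -0.0145  0.005 ]
rot 170.5 [3.0708 0.0077 0.0222]
```

Request:
step_arm(
  rows=[
    [0,10,33,-0.07,-0.015,0.005],
    [20,0,0,0,0,0],
    [0,0,0,0,0,0],
  ],
)

```text
t: 10.22
eef_pos: [590.2, 79.7, 243.2]
tcp_rot: [-2.948, 1.565, -3.109]
ft_force: [0.8, 0.1, 0.6]
opening: 0.463
```

Run:
```python
from h import *
goto([591,80,178],-9.5)
im=env.read_camera("wrist"); cv2.imwrite("pics/w6.png",im[:,:,::-1])
```

```text
pos [590.2  79.7 243.2] q [ 0.02  0.45  1.63 -0.    1.07  0.18] f [0.8 0.1 0.6] open 44.0 t 10.225
jaw deg -9.22 xaxis [-5.5e-03 -2.0e-04 -1.0e+00]
shift tool [65.2  0.5  1.1]
rot -9.5 [ 0.0049 -0.0054  0.0011]
rot 170.5 [-3.1367e+00 -1.7000e-03 -8.5000e-03]
```

View pics/w6.png

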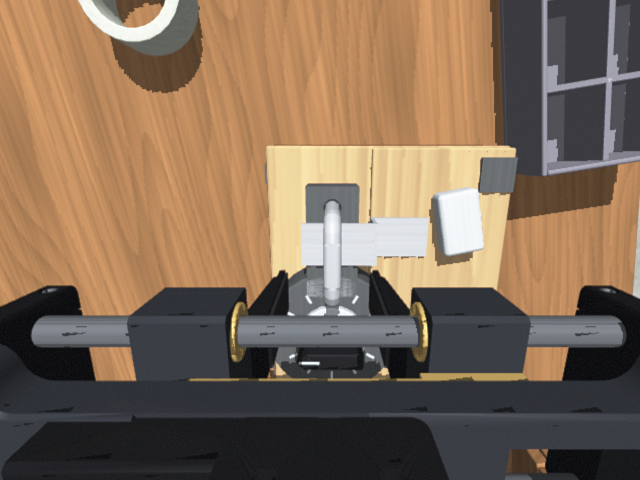

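Run:
```python
from h import *
W=wpose();p,R,s=tool()
for u,v in ((332,208),(332,300)):
    q=wpix(u,v,172);print(q,(R.T@(q-p)).round(1))
for a in (70,86,102):
    y=np.radians(-9.2);q=[577.5-a*np.sin(y),-4.8+a*np.cos(y),172];print(a,proj("wrist",q,W))
im=cv2.imread("pics/w6.png");cv2.imwrite("pics/w6z.png",cv2.resize(im[170:320,230:430],None,fx=4,fy=4,interpolation=3))
```

```text
[598.95390253 117.04341571 172.        ] [72.3 38.2  2.4]
[588.69098043  52.79450438 172.        ] [ 72.3 -26.9   2.5]
70 [329.39046013 284.87051183]
86 [329.39539206 262.91925926]
102 [329.40050072 240.18147229]
```

View pics/w6z.png

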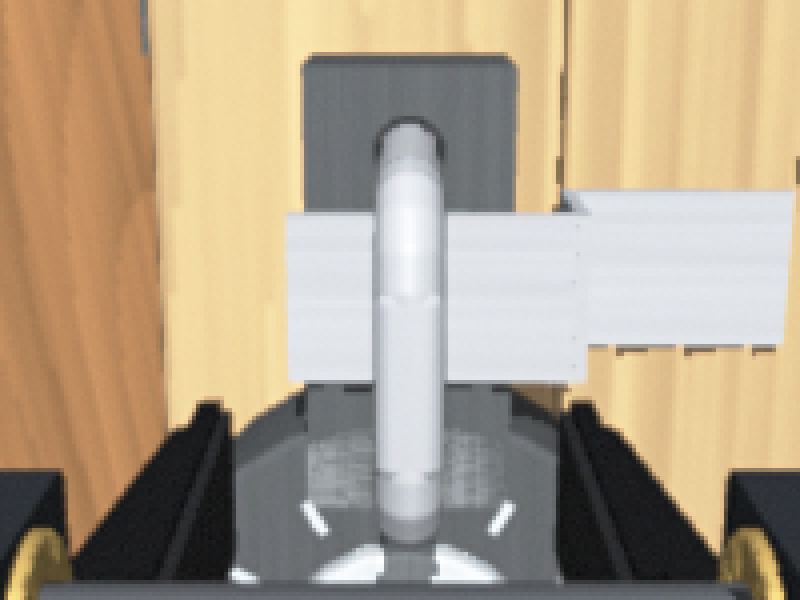

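Run:
```python
from h import *
p,R,s=tool()
a=wpix(332.2,244.4,176);b=wpix(332.2,288.6,176);m=(a+b)/2
print(a,b,m,(R.T@(m-p)).round(1), np.linalg.norm(a-b))
goto([m[0],m[1],178],-9.2)
```

```text
[595.33851921  93.73283065 176.        ] [590.41220698  62.86288275 176.        ] [592.8753631  78.2978567 176.       ] [68.3 -1.   2.6] 31.260553989789038
pos [590.8  79.7 244.3] q [ 0.02  0.45  1.62 -0.    1.07  0.18] f [ 0.1  0.8 -0.5] open 44.3 t 10.275
jaw deg -9.22 xaxis [-3.6e-03 -1.0e-04 -1.0e+00]
shift tool [66.3 -1.   2.5]
rot -9.2 [-0.0004 -0.0035  0.0007]
rot 170.8 [3.1412e+00 1.1000e-03 5.6000e-03]
```

Request:
step_arm(
  rows=[
    [20,-0.5,1.5,0,-0.003,0],
    [25,0,0,0,0,0],
    [17,0,0,0,0,0],
    [0,0,0,0,0,0],
  ],
  grip=40,
)

```text
t: 10.78
eef_pos: [592.3, 79.0, 182.5]
tcp_rot: [-0.215, 1.569, -0.376]
ft_force: [0.7, -0.3, -0.6]
opening: 0.421
```

Run:
```python
from h import *
goto([592.2,79,177.5],-9.2)
im=env.read_camera("wrist"); cv2.imwrite("pics/w7.png",cv2.resize(im[150:350,200:460,::-1],None,fx=3,fy=3))
```

```text
pos [592.3  79.  182.5] q [ 0.02  0.51  1.69 -0.    0.93  0.18] f [ 0.7 -0.3 -0.6] open 40.0 t 10.775
jaw deg -9.25 xaxis [ 1.5e-03 -6.0e-04 -1.0e+00]
shift tool [ 5.   0.  -0.1]
rot -9.2 [-0.0009  0.0016  0.0003]
rot 170.8 [ 3.1407e+00  5.0000e-04 -2.4000e-03]
```

View pics/w7.png

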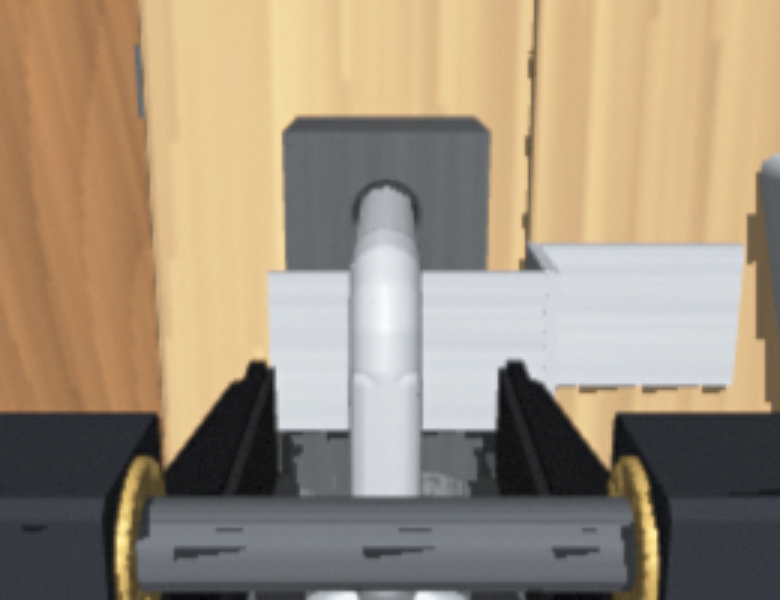

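Request:
step_arm(
  rows=[
    [5,0,0,0,0.002,0],
    [0.5,0,0,0,0,0],
    [0,0,0,0,0,0],
    [0,0,0,0,0,0],
    [0,0,0,0,0,0],
    [0,0,0,0,0,0],
  ],
  grip=4,
)

```text
t: 11.58
eef_pos: [593.0, 79.1, 179.7]
tcp_rot: [0.117, 1.568, -0.045]
ft_force: [-0.3, -0.1, -0.4]
opening: 0.121
```

Run:
```python
from h import *
goto([592.2,79,177.5],-9.2);print(env.state()["moment"])
```

```text
pos [593.   79.1 179.7] q [ 0.02  0.52  1.69 -0.    0.93  0.18] f [-0.3 -0.1 -0.4] open 11.5 t 11.575
jaw deg -9.25 xaxis [ 3.1e-03 -1.0e-04 -1.0e+00]
shift tool [ 2.2 -0.2 -0.8]
rot -9.2 [-0.0009  0.0031 -0.0004]
rot 170.8 [ 3.1407e+00 -6.0000e-04 -4.8000e-03]
[ 0.00721187 -0.05078748 -0.00085565]
```

Request:
step_arm(
  rows=[
    [-4,0,0,0,0.002,0],
    [-4,0,0,0,0,0],
    [0,0,0,0,0,0],
  ],
)

```text
t: 11.95
eef_pos: [593.0, 79.0, 188.0]
tcp_rot: [0.291, 1.57, 0.13]
ft_force: [-0.3, 0.3, -2.4]
opening: 0.123
```

Run:
```python
from h import *
goto([592.8,79.1,230],-9.25);print(env.state()["moment"])
```

```text
pos [593.  79. 188.] q [0.02 0.51 1.68 0.   0.95 0.18] f [-0.3  0.3 -2.4] open 11.7 t 11.95
jaw deg -9.25 xaxis [ 8.e-04  1.e-04 -1.e+00]
shift tool [-42.    0.1  -0.2]
rot -9.25 [-0.      0.0008 -0.0002]
rot 170.75 [ 3.1416e+00 -4.0000e-04 -1.3000e-03]
[-0.09434135 -0.0887829  -0.01067061]
```

Request:
step_arm(
  rows=[
    [-6,0,0,0,0,0],
    [-6,0,0,0,0,0],
    [-6,0,0,0,0,0],
    [-6,0,0,0,0,0],
    [-6,0,0,0,0,0],
  ],
)

```text
t: 12.58
eef_pos: [592.9, 79.0, 220.1]
tcp_rot: [0.387, 1.57, 0.225]
ft_force: [0.7, 0.2, -2.5]
opening: 0.121
```

Run:
```python
from h import *
goto([592.8,79.1,300],-9.25);print(env.state()["moment"])
```

```text
pos [592.9  79.  220.1] q [0.02 0.47 1.65 0.   1.02 0.18] f [ 0.7  0.2 -2.5] open 11.5 t 12.575
jaw deg -9.25 xaxis [ 7.e-04  1.e-04 -1.e+00]
shift tool [-79.9   0.1  -0. ]
rot -9.25 [ 0.      0.0006 -0.0003]
rot 170.75 [-3.1416e+00  4.0000e-04  1.0000e-03]
[-0.04901291 -0.09792301  0.04351012]
```

Request:
step_arm(
  rows=[
    [-10,0,0,0,0,0],
    [-20,0,0,0,0,0],
    [-25,0,0,0,0,0],
    [-20,0,0,0,0,0],
    [-5,-12,-2,0,0,0],
    [0,-25,-5,0,0,0],
    [0,-35,-7,0,0,0],
    [0,-35,-8,0,0,0],
  ],
)

```text
t: 13.58
eef_pos: [551.8, -25.8, 303.7]
tcp_rot: [-3.08, 1.571, 3.045]
ft_force: [0.0, 0.2, -2.7]
opening: 0.125
```

Run:
```python
from h import *
goto([435.5,-320,270],-9.25)
```

```text
pos [551.8 -25.8 303.7] q [-0.17  0.33  1.65 -0.    1.16 -0.01] f [ 0.   0.2 -2.7] open 11.9 t 13.575
jaw deg -9.05 xaxis [-1.e-04  0.e+00 -1.e+00]
shift tool [  33.7 -308.8  -68.5]
rot -9.25 [ 0.0034 -0.0001  0.    ]
rot 170.75 [-3.1382e+00 -0.0000e+00 -2.0000e-04]
```

Request:
step_arm(
  rows=[
    [0,-38,-8,0,0,0],
    [0,-40,-9,0,0,0],
    [0,-40,-9,0,0,0],
    [0,-40,-9,0,0,0],
    [0,-40,-9,0,0,0],
    [3,-36,-8,0,0,0],
    [3,-28,-6,0,0,0],
    [2,-18,-4,0,0,0],
  ],
)

```text
t: 14.58
eef_pos: [436.0, -304.6, 292.5]
tcp_rot: [3.0, 1.565, 2.839]
ft_force: [0.0, 0.0, -2.2]
opening: 0.123
```

Run:
```python
from h import *
goto([435.5,-320,270],-9.25)
```

```text
pos [ 436.  -304.6  292.5] q [-0.73  0.31  1.71 -0.    1.13 -0.57] f [ 0.   0.  -2.2] open 11.7 t 14.575
jaw deg -9.24 xaxis [-0.0054  0.0017 -1.    ]
shift tool [ 22.5 -15.3   2.2]
rot -9.25 [ 0.0001 -0.0056 -0.0008]
rot 170.75 [-3.1414e+00  1.3000e-03 -8.8000e-03]
```

Request:
step_arm(
  rows=[
    [8,-9,1,0,-0.005,0],
    [8,-5,1,0,0,0],
    [6,-1,0,0,0,0],
    [0,0,0,0,0,0],
    [0,0,0,0,0,0],
    [0,0,0,0,0,0],
  ],
)

```text
t: 15.32
eef_pos: [435.7, -319.0, 268.3]
tcp_rot: [2.13, 1.568, 1.97]
ft_force: [0.7, -0.7, -2.2]
opening: 0.121
```

Run:
```python
from h import *
goto([435.5,-320,270],-9.25);print(env.state()["qvel"].round(4),env.state()["moment"])
W=wpose()
for n in ("scene","top","wrist"): cv2.imwrite(f"pics/e_{n}.png",env.read_camera(n)[:,:,::-1])
a=cv2.imread("pics/e_scene.png");b=cv2.imread("pics/e_top.png")
A=cv2.resize(a[150:400,90:440],(800,571),interpolation=3);cv2.imwrite("pics/e_s.png",A)
B=cv2.resize(b[120:320,220:480],(780,600),interpolation=3);cv2.imwrite("pics/e_t.png",B)
```

```text
pos [ 435.7 -319.   268.3] q [-0.75  0.34  1.73  0.    1.07 -0.6 ] f [ 0.7 -0.7 -2.2] open 11.5 t 15.325
jaw deg -9.18 xaxis [-0.001   0.0023 -1.    ]
shift tool [-1.7 -1.  -0.1]
rot -9.25 [ 0.0012 -0.0013 -0.0021]
rot 170.75 [-3.1404e+00  3.3000e-03 -2.1000e-03]
[ 0.0049 -0.0006 -0.0011 -0.0002 -0.0001  0.0009] [-0.05868417 -0.06622325  0.04059576]
```

View pics/e_s.png

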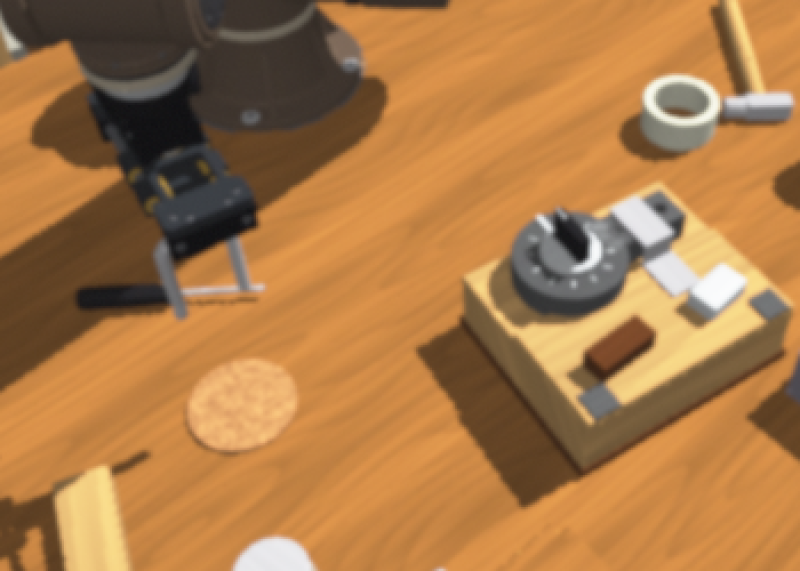

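View pics/e_t.png

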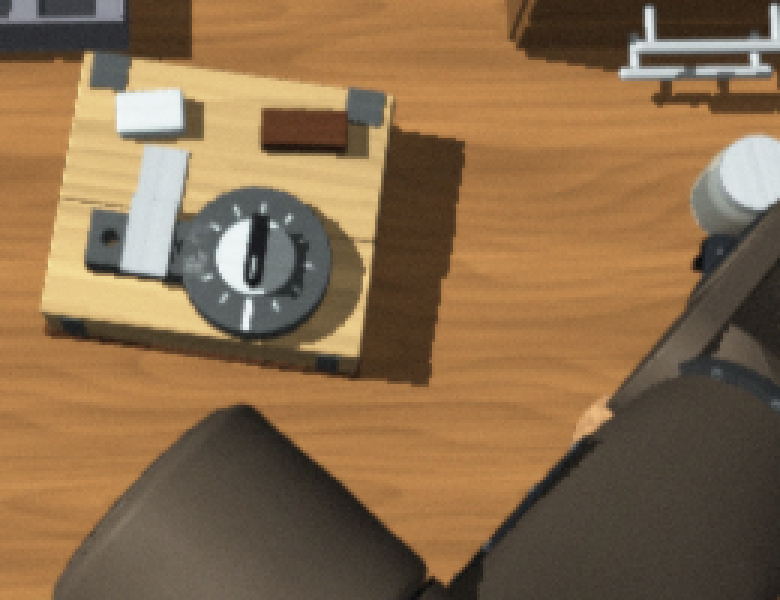

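View pics/e_wrist.png

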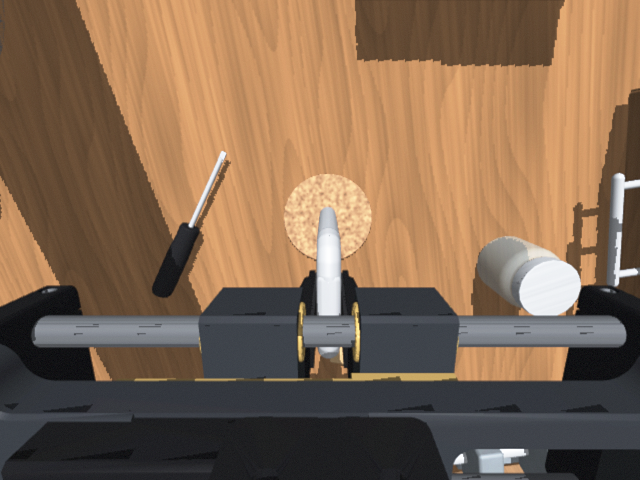

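Run:
```python
from h import *
p,R,s=tool()
print("mat",wpix(328,218,5))
z=p[2]-99.7
for d in (30,-30):
    q=p+R[:,1]*d; 
    for zz in (z,): q[2]=zz;u=proj("scene",q);print("leg end pred",((u-[90,150])*[800/350,571/250]).round())
print("feet z",z)
a=cv2.imread("pics/e_t.png")[160:360,160:350];cv2.imwrite("pics/e_tz.png",cv2.resize(a,None,fx=3,fy=3,interpolation=3))
```

```text
mat [ 434.40252083 -320.69953835    5.        ]
leg end pred [242. 289.]
leg end pred [179. 317.]
feet z 168.64026462190623
```

View pics/e_tz.png

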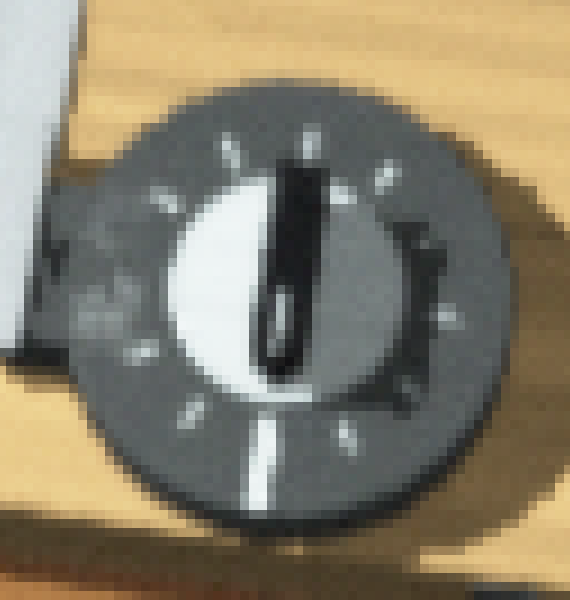

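The checks agree:
- **Dial:** the nose is on the ridge.
- **Shackle:** it is clear of the case. Its leg ends show at (181,315) and (245,290) in the enlarged scene view, against predicted (179,317) and (242,289). That puts them at about z = 169 mm.
- **Mat:** its centre is about 2 mm from the shackle's.

The arm is still, so I'll hand the job in.

Run:
```python
from cell import env
print(env.job_done()); print(env.state()["t"])
```

```text
the job is handed in; nothing more can be done
None
the job is handed in; nothing more can be done
```

The lock is open and the shackle is held upright over the cork mat. I handed the job in at about 15.5 s, well inside the 58 s limit.

- **Dial:** I turned the knob about 156° clockwise onto the ridge and let it go. The wrist picture straight after and the last top picture both show the nose in line with the ridge.
- **Shackle:** It came straight up with only its own weight on the wrist, about 2.4 N.
- **Final pose:** It hangs upright, within about 2 mm of the mat's centre. The leg ends are at z ≈ 169 mm, about 164 mm above the mat, and the scene camera agrees with this to about 3 pixels of the enlarged picture. The gripper opening was steady at 11.5 mm, and the joints were nearly still (under 0.005 rad/s).
- **Bystanders:** The tape roll, jar, screwdriver, tin and offcut look undisturbed in the last pictures. I did not separately check the mug, hammer and wood block, but the arm's path did not go near them.

**One disagreement:** at the start I measured the knob about 6° past its click. It did not matter later, because the nose settled on the ridge once released.

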